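# Hold the washed dressing flask in the inspection beam

## Robot

A 6-joint arm with a two-finger parallel gripper is mounted at the origin on the work surface. World frame = base frame: x ahead of the robot, y to its left, z up, the work surface at z = 0. Lengths are in mm, angles in rad, forces in N, time in s.
With the tool pointing down it reaches from about 300 to 875 mm from the base axis. Payload 6.4 kg.
Tool frame: the origin (TCP) lies midway between the tips of the shut fingers; the grasp point (between the pads) lies 19 mm behind it; z points along the fingers, y is the direction in which the jaws open and shut (so a half turn about z gives the same grasp; the last joint's range is limited). The gripper opens to 88 mm and grips with 3 to 60 N. Pads are 18 mm wide; open, the fingers measure 123 mm over their backs; the gripper's body (75 mm by 187 mm) begins 45 mm behind the grasp point.
Start: joints at [-0.206, 0.181, 1.607, -0, 1.354, -0.206], TCP at [575.014, 0.015, 238.714] pointing down, gripper open.
Joint ranges: [-2.99, 2.99], [-0.89, 2.07], [0.3, 2.58], [-1.14, 4.28], [0, 2.63], [-3.12, 3.12]. Speed limits (rad/s): [2.57, 2.57, 3.01, 3.14, 3.14, 3.14].

## Interface

Orientations are given as a 3x3 rotation matrix whose columns are the frame's x, y, z axes.
In Python, from workcell import robot gives the robot as it stands.
- The arm moves only by the shell command python3 -m creep 'ROWS' [OPENING] [FORCE]. ROWS is JSON, a list of rows, each an object with "xyz": the shift along the tool's x, y, z each as a share of 0.1 m, from -1 to 1, a list of three; "twist": the turn about the tool's z as a share of 90 degrees, from -1 to 1. A call has 1 to 20 rows; each row is the pose to reach, as a shift and turn from the pose commanded when the call began, along the tool's axes at that moment; what a row does not reach only later rows make up. A row lasts 1/10 s, in which the tool goes at most 50 mm and 8.59 degrees, less where a joint would pass 70% of its speed; a pose out of reach is approached as far as the arm can. A call with a number of a shift or a turn outside -1 to 1 is refused whole. A call with a gripper value outside its range is refused whole. OPENING is the closure, from -1 (fully open) to 1 (shut), set as the call begins (- or left out, the last holds). The fingers move at their own pace and stop on an object; FORCE is the grip in N (left out, the last holds). Time passes only in rows, so rows that repeat a pose let the fingers close. It gives the time, the measured TCP pose, the force and the opening at its end, in the units of the state.
- robot.get_state(): the state, without advancing time (a new reading comes with each control period).
- robot.read_camera(name): name is "scene" or "side" or "wrist"; returns (picture, depth): 420x560x3 uint8, red, green, blue; 420x560 float32, mm along the optical axis (not along the pixel's ray), 0 where there is no reading.
- robot.camera_info(name): a dict with "fov_y" (degrees; the focal length in pixels is half the picture's height over the tangent of half this angle, whatever the lens; pixels are square), "cx", "cy" (the principal point, pixels), "distortion" ([k1, k2, p1, p2, k3] as OpenCV has them; the pictures are not rectified), "R" (3x3) and "t" (3): a world point X has camera coordinates R X + t; the wrist camera has in their place "tool_from_camera" (4x4, takes a point from camera to tool coordinates, whose origin is the TCP and whose axes are the flange's). Camera axes: x right, y down, z forward; pixel columns grow to the right and rows downward; lengths in mm; the calibration is good to about 2 mm. A picture is of the moment at which its call begins: read the wrist's pose just before it. camera_info takes no time and is no camera call.
- robot.close_job(): hands the job in, once; it reports no verdict.
Trained networks look in the newest picture that a camera, given by its name, has taken for a name from the list of things; names that differ only in an ending like _2 or _b are one class to them, and where a whole thing is asked for, a point or a joint stands for the part that bears it (a point fixed in the world has none). Each returns a list of dicts, best first, with "score" (0 to 1); they miss things now and then, are a little off and sometimes report something else, mostly with a low value. They report only what shows in the picture. A call takes as long as a camera call. They do not tell look-alikes from the thing itself.
- robot.recognise(camera, target): "centre" ([x, y, z] in mm, in world coordinates, good to about 4 mm: the middle of the surface that is visible of it).
The state is a dict: "time": time; "joint_pos": joint angles; "qvel": joint speeds; "joint_efforts": joint torques, N m; "tool_pos": TCP position; "eef_rot": TCP orientation; "wrist_force": force on the tool from outside, world axes, zero at the start; "ft_torque": the same for the moment, N m; "grip_width": opening from 0.0 (shut) to 1.0 (fully open).
Only numpy, scipy, OpenCV 4.12 (cv2) and the standard library are available. Lean on these libraries where they do the work, as an engineer would, in place of code of your own. Each camera call takes 0.05 s, during which the arm holds its last target. There are 200 camera calls.

## Task

Lift the square glass dressing flask out of the drying bin, gripping it only by its two frosted faces; the fingers must never touch its clear faces or cap. Hold it upright and still midway between the inspection lamp and its screen, touching neither, so that the beam passes squarely through the middle of both clear faces, and finish while still holding it there. Do not bump the lamp, and leave everything else where it stands.

Things in the scene. Friction and masses are not known exactly. Their poses are not given: they have to be found in the camera images.
- flask: Square blue-tinted glass flask, upright in the bin, about 150 g. Origin: centre of underside, z up. Glass 34 mm in x, 28 in y, 88 tall. CLEAR faces look along its +x and -x. FROSTED white faces look along +y and -y: plates 30 mm wide, 2.5 mm proud, 4 to 84 mm above the underside; 33 mm across both. Round orange cap 20 mm across, 88 to 102 mm up. A half turn about z changes nothing.
- window (a point): Middle of the flask: on its axis, 44 mm above its underside, level with the middles of both clear faces. Axes as the flask's.
- bin: Fixed pale plastic drying bin, open on top: 170 mm (its x) by 270 mm (its y), 45 mm high, walls and floor 5 mm. Origin: centre of its underside, on the counter. In it, in a row along its y about 80 mm apart, in any order: the flask, the muffin cup and the sauce tub.
- lamp: Fixed inspection lamp. Origin: centre of underside, z up. White base 90 mm (x) by 270 mm (y), 12 mm thick. Black lamp head 44 mm across, front at y = +58 mm, top 137 mm up. White screen 70 by 70 mm, near side at y = -73 mm, top 150 mm up. Nothing between them above the base. A yellow beam 8 mm thick runs level along its y at x = 0, 115 mm up.
- beam (a point): Point on the beam's middle line, 115 mm straight above the lamp's origin. The beam runs along this point's y axis (the lamp's y); x is level and across the beam.
- muffin_cup: Teal fluted muffin cup, loose in the bin; 68 mm across, 34 mm high. Origin under its centre. Leave alone.
- sauce_tub: Steel sauce tub, loose in the bin; 58 mm across, 30 mm high. Origin under its centre. Leave alone.
- food_jar: Stainless food jar with a grey lid, loose on the counter, 86 mm across, 123 mm high. Origin under its centre. Leave alone.
- container: Round glass container with teal clips on its lid, loose on the counter, 140 mm across the clips, 60 mm high. Origin under its centre. Leave alone.
- grinder: Push-button pepper grinder, loose on the counter, 54 mm across, 158 mm high. Origin under its centre. Leave alone.
Things that resemble listed ones, but are neither listed nor needed, are in the scene too. Leave any pink or yellow look-alike of the flask alone.

How it is judged (in metres and radians):
On the way:
1. the flask is lifted clear of the bin, held by both frosted faces (z of flask in the frame of bin above 0.05 m and contact force between the fingers and flask_c1 above 2 N and contact force between the fingers and flask_c2 above 2 N), for 0.2 s.
At the end, for the whole second after the job is handed in: Flask held in the air by both frosted faces, off the lamp; its middle within 8 mm of the beam sideways, 12 mm in height and 40 mm of the beam point along the beam; clear faces square to the beam within 0.15 rad, upright within 0.12 rad, still through the last second (x of window in the frame of beam between -0.008 and 0.008 m and z of window in the frame of beam between -0.012 and 0.012 m and y of window in the frame of beam between -0.04 and 0.04 m and angle between the x axis of flask and the y axis of lamp, either way round below 0.15 rad and angle between flask's own z axis and vertical below 0.12 rad and linear speed of flask below 0.02 m/s and angular speed of flask below 0.15 rad/s and contact force between the fingers and flask_c1 above 2 N and contact force between the fingers and flask_c2 above 2 N and contact force between each of flask, the arm, the fingers and lamp below 0.05 N); the arm keeps its last pose, push and grip.
It fails at once if the fingers touch the clear glass or the cap (contact force between the fingers and flask_c0 above 0.5 N or contact force between the fingers and flask_c3 above 0.5 N).
It fails at once if the flask is tipped by more than 0.6 rad (angle between flask's own z axis and vertical above 0.6 rad).
It fails at once if the lamp is bumped with more than 3 N (contact force between any of the arm, the fingers, flask and lamp above 3 N).
It fails at once if a bystander is moved by more than 25 mm or tipped (distance of any of muffin_cup, sauce_tub, food_jar, container, grinder from where it was at the start of the episode above 0.025 m or angle between any of muffin_cup, sauce_tub, food_jar, container, grinder's own z axis and vertical above 0.35 rad).
It also fails if it takes over 35 s, if anything falls off the work surface, if the arm or the gripper's body presses on something with over 40 N, if the wrist force passes 120 N, or if a joint passes its speed limit or range.

## Working session

There is one attempt and no reset: what is moved stays moved. The work goes in short steps, Python scripts to look and compute and a shell command to move; the robot and the scene stay as the last step left them, time stands still between calls to the robot, and variables do not carry over. Pictures are saved under pics/ and viewed, about 8 in all and at most 12, crops included, and the job is handed in when it is done.

```bash
mkdir -p pics; ls; cat > h.py <<'E'
import numpy as np, cv2
from workcell import robot
def K(ci,shape=(420,560)):
    f=shape[0]/2/np.tan(np.radians(ci["fov_y"])/2)
    return np.array([[f,0,ci["cx"]],[0,f,ci["cy"]],[0,0,1]])
def ext(name,st=None):
    ci=robot.camera_info(name)
    if "R" in ci: return np.array(ci["R"]),np.array(ci["t"])
    T=np.array(ci["tool_from_camera"]);R=np.array(st["eef_rot"]);p=np.array(st["tool_pos"])
    Rw=R@T[:3,:3];c=R@T[:3,3]+p
    return Rw.T,-Rw.T@c
def cloud(name):
    st=robot.get_state(); pic,d=robot.read_camera(name); ci=robot.camera_info(name)
    R,t=ext(name,st); v,u=np.mgrid[:420,:560]
    n=cv2.undistortPoints(np.stack([u,v],-1).reshape(-1,1,2).astype(float),K(ci),np.array(ci["distortion"],float)).reshape(420,560,2)
    P=np.dstack([n[...,0]*d,n[...,1]*d,d])
    W=(P-t)@R; W[d==0]=np.nan
    return pic,W,(R,t,ci)
def proj(X,cam):
    R,t,ci=cam
    return cv2.projectPoints(np.array(X,float).reshape(-1,1,3),cv2.Rodrigues(R)[0],t,K(ci),np.array(ci["distortion"],float))[0].reshape(-1,2)
E
python3 - <<'E'
from h import *
for c in ["scene","side","wrist"]:
    pic,W,cam=cloud(c); np.savez(f"pics/{c}0.npz",pic=pic,W=W)
    cv2.imwrite(f"pics/{c}0.png",pic[...,::-1])
    for n in ["flask","bin","lamp","muffin_cup","sauce_tub"]:
        try:
            for r in robot.recognise(c,n)[:3]: print(c,n,round(r["score"],2),np.round(r["centre"]),np.round(proj(r["centre"],cam)[0]))
        except Exception as e: print(c,n,e)
a=cv2.imread("pics/scene0.png");print(robot.get_state()["time"],robot.get_state()["eef_rot"])
E
```

```text
pics
scene flask 0.88 [ 365. -135.   57.] [281. 155.]
scene flask 0.77 [ 510. -162.   61.] [236. 179.]
scene flask 0.57 [540. -16.  62.] [282. 210.]
scene bin 0.68 [ 519. -247.   29.] [207. 179.]
scene bin 0.6 [ 546. -244.   18.] [201. 189.]
scene lamp 0.8 [481. 234.  10.] [398. 260.]
scene muffin_cup 0.57 [ 518. -252.   29.] [206. 178.]
scene muffin_cup 0.46 [ 558. -329.   26.] [170. 176.]
scene sauce_tub 0.92 [ 556. -330.   24.] [171. 176.]
side flask 0.83 [526. -34.  56.] [263. 242.]
side flask 0.83 [ 351. -162.   60.] [193. 304.]
side flask 0.64 [ 494. -187.   66.] [271. 292.]
side bin 0.58 [ 538. -266.    7.] [308. 338.]
side lamp 0.86 [478. 153.  12.] [223. 216.]
side muffin_cup 0.78 [ 531. -242.   24.] [300. 323.]
side muffin_cup 0.71 [ 559. -317.   22.] [331. 351.]
side muffin_cup 0.5 [ 746. -222.   63.] [398. 272.]
side sauce_tub 0.62 [ 560. -314.   22.] [331. 350.]
wrist flask 0.85 [ 364. -131.   33.] [ 86. 295.]
wrist flask 0.68 [532. -16.  87.] [227. 208.]
wrist flask 0.58 [ 500. -154.   44.] [208. 320.]
wrist bin 0.67 [ 541. -174.    6.] [250. 317.]
wrist bin 0.38 [ 504. -156.   47.] [212. 324.]
wrist lamp 0.76 [504. 124.  18.] [202.  40.]
wrist muffin_cup 0.7 [ 524. -262.   25.] [237. 388.]
wrist muffin_cup 0.67 [ 505. -158.   47.] [213. 326.]
wrist sauce_tub 0.54 [ 557. -300.   12.] [265. 405.]
0.9 [[-2.04365174e-05  9.99999998e-01  6.25800199e-05]
 [ 1.00000000e+00  2.04351143e-05  2.24211051e-05]
 [ 2.24198262e-05  6.25804781e-05 -9.99999998e-01]]
```

View pics/scene0.png

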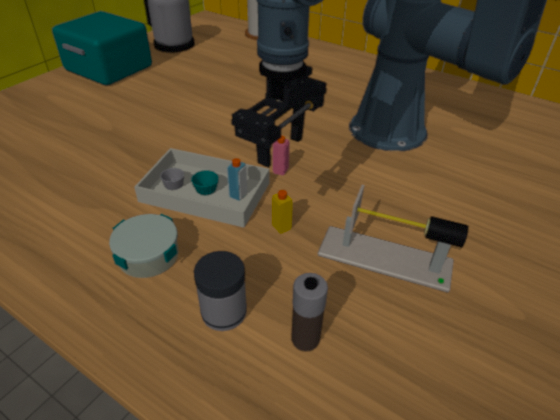

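View pics/wrist0.png

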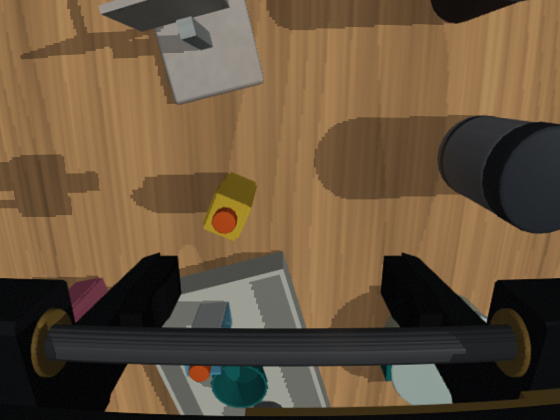

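Flask candidates in the scene picture are pink (281,155), yellow (282,210) and blue in the bin (236,179). Blue in the bin fits the description, at world ≈(505,-160). The lamp is at (390,250). Next I'll check the choice close up and measure the lamp, bin and flask from the clouds.

```bash
python3 - <<'E'
from h import *
S={c:np.load(f"pics/{c}0.npz") for c in ["scene","side","wrist"]}
for c in S:
    W=S[c]["W"];hsv=cv2.cvtColor(S[c]["pic"],cv2.COLOR_RGB2HSV).astype(int)
    m=(hsv[...,0]<12)&(hsv[...,1]>170)&(hsv[...,2]>110)&(abs(W[...,0]-500)<60)&(abs(W[...,1]+160)<60)&(W[...,2]>70)
    print(c,"cap",m.sum(),np.nanmean(W[m],0).round(1), np.nanmax(W[m],0).round(1) if m.any() else "")
    m=(W[...,2]>6)&(W[...,2]<18)&(hsv[...,1]<60)&(abs(W[...,0]-500)<130)&(W[...,1]>60)&(W[...,1]<420)
    if m.sum()>50: print(" base",m.sum(),cv2.minAreaRect(W[m][:,:2].astype(np.float32)))
    m=(hsv[...,0]>22)&(hsv[...,0]<34)&(hsv[...,1]>120)&(hsv[...,2]>120)&(W[...,2]>90)&(W[...,2]<140)&(W[...,1]>60)&(abs(W[...,0]-500)<130)
    if m.sum()>20: print(" beam",m.sum(),W[m].mean(0).round(1),cv2.fitLine(W[m].astype(np.float32),cv2.DIST_HUBER,0,.1,.01).ravel().round(3))
    m=(W[...,2]>38)&(W[...,2]<50)&(hsv[...,1]<70)&(abs(W[...,0]-530)<160)&(abs(W[...,1]+230)<180)
    if m.sum()>50: print(" rim",m.sum(),cv2.minAreaRect(W[m][:,:2].astype(np.float32)))
a=S["scene"]["pic"][130:230,120:300,::-1];b=S["side"]["pic"][220:370,180:380,::-1];c=S["wrist"]["pic"][260:400,130:330,::-1]
f=lambda i:cv2.resize(i,(400,300),interpolation=cv2.INTER_CUBIC)
cv2.imwrite("pics/c1.png",np.vstack([np.hstack([f(a),f(b)]),np.hstack([f(c),f(S["side"]["pic"][...,::-1])])]))
E
```

```text
scene cap 14 [ 505.4 -166.   101.5] [ 509.8 -160.1  106.5]
 base 3785 ((486.5232849121094, 207.15130615234375), (92.0605697631836, 267.2236633300781), 13.1005859375)
 beam 237 [487.  204.2 115.7] [-2.32000e-01  9.73000e-01 -7.00000e-03  4.87540e+02  2.01967e+02
  1.15761e+02]
 rim 925 ((568.91259765625, -234.8155059814453), (251.5439910888672, 273.4732971191406), 15.395700454711914)
side cap 91 [ 499.4 -172.3  106.5] [ 508.1 -160.5  109.8]
 base 1655 ((485.4309387207031, 203.96212768554688), (89.7772216796875, 268.8910217285156), 13.312417984008789)
 beam 484 [ 497.8 1636.3  114.4] [ 2.000000e-02  1.000000e+00 -4.000000e-03  4.908400e+02  1.202898e+03
  1.161510e+02]
 rim 2043 ((533.1000366210938, -244.5106201171875), (173.19906616210938, 272.2642822265625), 15.801700592041016)
wrist cap 262 [ 501.1 -168.5  106.4] [ 509.8 -160.   108.4]
 base 6861 ((507.6367492675781, 114.27410888671875), (90.17716979980469, 78.55348205566406), 13.753697395324707)
 rim 1888 ((522.7657470703125, -208.23883056640625), (171.5052947998047, 195.62461853027344), 15.974845886230469)
```

View pics/c1.png

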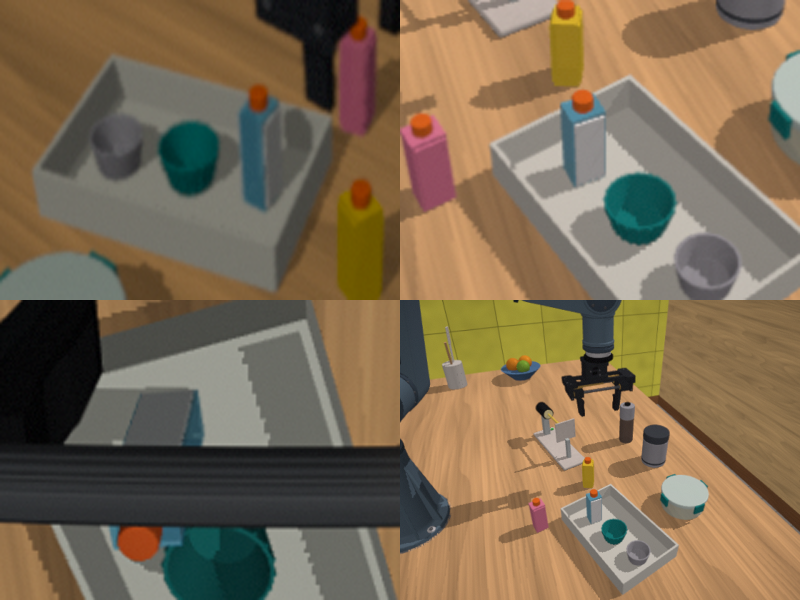

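The blue flask's white frosted faces look along about ±bin y: white at c1 (590,150), clear blue at (570,130). Now fitting its yaw.

```bash
python3 - <<'E'
from h import *
for c in ["scene","side","wrist"]:
    S=np.load(f"pics/{c}0.npz");W=S["W"];hsv=cv2.cvtColor(S["pic"],cv2.COLOR_RGB2HSV).astype(int)
    near=(abs(W[...,0]-502)<32)&(abs(W[...,1]+168)<32)
    m=near&(W[...,2]>20)&(W[...,2]<86)&(hsv[...,1]<70)
    b=near&(W[...,2]>20)&(W[...,2]<86)&(hsv[...,1]>=70)&(hsv[...,0]>90)&(hsv[...,0]<125)
    for n,q in (("white",m),("blue",b)):
        P=W[q][:,:2]
        if len(P)<15: print(c,n,len(P));continue
        l=cv2.fitLine(P.astype(np.float32),cv2.DIST_HUBER,0,.1,.01).ravel()
        r=(P-l[2:])@np.array([-l[1],l[0]])
        print(c,n,len(P),"dir deg",np.degrees(np.arctan2(l[1],l[0])).round(1),"mid",(P.min(0)/2+P.max(0)/2).round(1),"ext",np.ptp(P@l[:2]).round(1),"rms",r.std().round(1))
    t=near&(W[...,2]>88)&(W[...,2]<98)&(hsv[...,0]>80)
    print(c,"top",t.sum(),cv2.minAreaRect(W[t][:,:2].astype(np.float32)) if t.sum()>5 else "")
E
```

```text
scene white 205 dir deg 4.3 mid [ 497.9 -167.3] ext 37.6 rms 5.5
scene blue 221 dir deg -86.5 mid [ 514.8 -167.5] ext 31.3 rms 1.2
scene top 72 ((500.90228271484375, -168.5136260986328), (33.20075988769531, 30.618295669555664), 7.797304630279541)
side white 415 dir deg 4.7 mid [ 500.3 -171.6] ext 34.7 rms 6.2
side blue 129 dir deg -84.9 mid [ 484.2 -172.8] ext 26.7 rms 0.4
side top 148 ((500.5355224609375, -170.18963623046875), (34.5859489440918, 30.53001594543457), 6.15867280960083)
wrist white 573 dir deg 5.5 mid [ 498.6 -154.1] ext 33.1 rms 0.6
wrist blue 97 dir deg -84.2 mid [ 516.8 -166.7] ext 28.3 rms 0.6
wrist top 136 ((501.326904296875, -177.69508361816406), (34.7005500793457, 12.827702522277832), 1.5989402532577515)
```

Flask centre ≈(500,-170), yaw ≈5°. Lamp origin ≈(486.5,205.5), yaw ≈13.2°. Going above the flask.

```bash
T='{"xyz":[-1,-0.75,0],"twist":0.944}'; python3 -m creep '[{"xyz":[-0.5,-0.4,0],"twist":0.4},{"xyz":[-1,-0.75,0],"twist":0.944},{"xyz":[-1,-0.75,0],"twist":0.944},{"xyz":[-1,-0.75,0],"twist":0.944},{"xyz":[-1,-0.75,0],"twist":0.944},{"xyz":[-1,-0.75,0],"twist":0.944},{"xyz":[-1,-0.75,0],"twist":0.944},{"xyz":[-1,-0.75,0],"twist":0.944},{"xyz":[-1,-0.75,0],"twist":0.944},{"xyz":[-1,-0.75,0],"twist":0.944},{"xyz":[-1,-0.75,0],"twist":0.944},{"xyz":[-1,-0.75,0],"twist":0.944},{"xyz":[-1,-0.75,0],"twist":0.944}]' -1
python3 -m creep '[{"xyz":[-0.03,0.35,0.1],"twist":0},{"xyz":[-0.06,0.7,0.3],"twist":0},{"xyz":[-0.06,0.7,0.5],"twist":0},{"xyz":[-0.06,0.7,0.5],"twist":0},{"xyz":[-0.06,0.7,0.5],"twist":0}]'
python3 - <<'E'
from h import *
pic,W,cam=cloud("wrist");cv2.imwrite("pics/w1.png",pic[...,::-1])
st=robot.get_state();p=np.array(st["tool_pos"]);R=np.array(st["eef_rot"]);print(p,R.round(3),st["time"],st["joint_pos"])
hsv=cv2.cvtColor(pic,cv2.COLOR_RGB2HSV).astype(int)
near=(abs(W[...,0]-500)<32)&(abs(W[...,1]+170)<32)
m=near&(hsv[...,0]<12)&(hsv[...,1]>170)&(W[...,2]>98); print("cap",m.sum(),W[m].mean(0),(W[m].min(0)+W[m].max(0))/2)
for n,t in (("top",near&(W[...,2]>86)&(W[...,2]<97)),("side",near&(W[...,2]>20)&(W[...,2]<85))):
    if t.sum()>5: print(n,t.sum(),cv2.minAreaRect(W[t][:,:2].astype(np.float32)))
E
```

```text
time: 2.2
tool_pos: [500.0, -100.0, 238.7]
eef_rot: [[0.996, 0.091, 0.0], [0.091, -0.996, -0.0], [0.0, 0.0, -1.0]]
wrist_force: [-0.3, 0.2, 0.0]
grip_width: 1.003
time: 2.7
tool_pos: [500.0, -169.9, 188.7]
eef_rot: [[0.996, 0.089, -0.001], [0.089, -0.996, 0.001], [-0.001, -0.001, -1.0]]
wrist_force: [-0.4, 0.1, 1.0]
grip_width: 1.001
[ 500.54311297 -169.97906048  189.50252084] [[ 0.996  0.089  0.001]
 [ 0.089 -0.996 -0.   ]
 [ 0.001  0.    -1.   ]] 2.75 [-5.52172848e-01  1.27673447e-01  1.77192551e+00  1.22679496e-04
  1.24137584e+00  9.29331163e-01]
cap 665 [ 501.21319581 -168.83564543  106.26095452] [ 500.7597357  -169.23463684  103.22966382]
top 1613 ((500.4552307128906, -169.4254150390625), (34.694725036621094, 32.98733901977539), 5.5396952629089355)
side 752 ((516.5179443359375, -167.9088592529297), (2.7605957984924316, 33.019744873046875), 5.156796932220459)
```

View pics/w1.png

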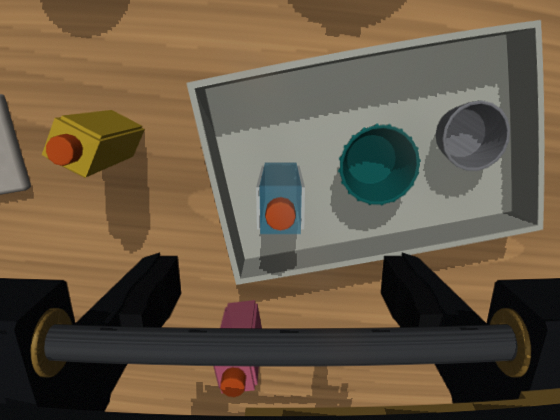

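The wrist view shows the blue flask (cap at 280,213) square between the jaws. The measured centre is (500.5,-169.4) and the yaw 5.3°, both matching. Descending, then gripping.

```bash
python3 -m creep '[{"xyz":[0,0,0.25],"twist":0},{"xyz":[0,0,0.5],"twist":0},{"xyz":[0,0,0.75],"twist":0},{"xyz":[0,0,0.9],"twist":0},{"xyz":[0,0,0.9],"twist":0}]'
python3 -m creep '[{"xyz":[0,0,0.2],"twist":0},{"xyz":[0,0,0.35],"twist":0},{"xyz":[0,0,0.46],"twist":0},{"xyz":[0,0,0.46],"twist":0},{"xyz":[0,0,0.46],"twist":0}]'
python3 -m creep '[{"xyz":[0,0,0],"twist":0},{"xyz":[0,0,0],"twist":0},{"xyz":[0,0,0],"twist":0},{"xyz":[0,0,0],"twist":0},{"xyz":[0,0,0],"twist":0},{"xyz":[0,0,0],"twist":0},{"xyz":[0,0,0],"twist":0},{"xyz":[0,0,0],"twist":0},{"xyz":[0,0,0],"twist":0},{"xyz":[0,0,0],"twist":0},{"xyz":[0,0,0],"twist":0},{"xyz":[0,0,0],"twist":0}]' 1 20
```

```text
time: 3.25
tool_pos: [499.6, -169.1, 97.8]
eef_rot: [[0.996, 0.089, -0.002], [0.089, -0.996, 0.001], [-0.002, -0.002, -1.0]]
wrist_force: [-0.2, 0.7, 0.0]
grip_width: 0.998
time: 3.75
tool_pos: [500.9, -170.4, 53.7]
eef_rot: [[0.996, 0.088, 0.001], [0.088, -0.996, -0.001], [0.001, 0.001, -1.0]]
wrist_force: [0.5, -0.0, 0.3]
grip_width: 0.999
time: 4.95
tool_pos: [500.2, -170.2, 52.7]
eef_rot: [[0.996, 0.088, -0.0], [0.088, -0.996, 0.0], [-0.0, -0.0, -1.0]]
wrist_force: [-0.3, -0.2, 0.4]
grip_width: 0.375
```

Width 0.375×88 = 33 mm, so it holds the frosted plates. Lifting.

```bash
python3 -m creep '[{"xyz":[0,0,-0.05],"twist":0},{"xyz":[0,0,-0.15],"twist":0},{"xyz":[0,0,-0.3],"twist":0},{"xyz":[0,0,-0.45],"twist":0},{"xyz":[0,0,-0.6],"twist":0},{"xyz":[0,0,-0.75],"twist":0},{"xyz":[0,0,-0.9],"twist":0},{"xyz":[0,0,-1],"twist":0},{"xyz":[0,0,-1],"twist":0}]'
python3 -m creep '[{"xyz":[0,0,-0.15],"twist":0},{"xyz":[0,0,-0.3],"twist":0},{"xyz":[0,0,-0.45],"twist":0},{"xyz":[0,0,-0.6],"twist":0},{"xyz":[0,0,-0.75],"twist":0},{"xyz":[0,0,-0.75],"twist":0},{"xyz":[0,0,-0.75],"twist":0}]'
python3 - <<'E'
from h import *
pic,W,cam=cloud("side");cv2.imwrite("pics/s2.png",pic[...,::-1]);print(robot.get_state()["tool_pos"],robot.get_state()["grip_width"])
E
```

```text
time: 5.85
tool_pos: [501.2, -170.8, 154.8]
eef_rot: [[0.996, 0.088, 0.003], [0.088, -0.996, -0.002], [0.003, 0.002, -1.0]]
wrist_force: [-0.5, -0.0, -2.5]
grip_width: 0.368
time: 6.55
tool_pos: [499.9, -170.1, 227.0]
eef_rot: [[0.996, 0.088, -0.0], [0.088, -0.996, 0.0], [-0.0, -0.0, -1.0]]
wrist_force: [0.1, -0.4, -2.3]
grip_width: 0.373
[ 499.64253918 -169.92129476  226.48575042] 0.3714034958656672
```

View pics/s2.png

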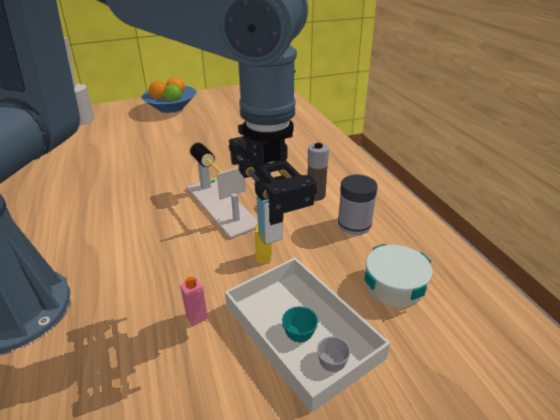

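The side view shows the flask (265,215) upright in the jaws and clear of the bin, with the cup and tub undisturbed. Carrying it across.

```bash
python3 -m creep '[{"xyz":[0,-0.1,0],"twist":0},{"xyz":[0.01,-0.3,0],"twist":0},{"xyz":[0.03,-0.55,0],"twist":0},{"xyz":[0.04,-0.8,0],"twist":0},{"xyz":[0.05,-1,0],"twist":0}]'
python3 -m creep '[{"xyz":[0,-0.25,0],"twist":0},{"xyz":[0.01,-0.5,0],"twist":0},{"xyz":[0.03,-0.75,0],"twist":0},{"xyz":[0.05,-1,0],"twist":0}]'
python3 -m creep '[{"xyz":[0,-0.25,0],"twist":0},{"xyz":[0.01,-0.5,0],"twist":0},{"xyz":[0.03,-0.75,0],"twist":0},{"xyz":[0.05,-1,0],"twist":0},{"xyz":[0.05,-1,0],"twist":0}]'
python3 -m creep '[{"xyz":[0,-0.05,0],"twist":-0.04},{"xyz":[0,-0.1,0],"twist":-0.1},{"xyz":[0.01,-0.15,0],"twist":-0.17},{"xyz":[0.02,-0.2,0],"twist":-0.25},{"xyz":[0.02,-0.3,0],"twist":-0.33},{"xyz":[0.03,-0.4,0],"twist":-0.42},{"xyz":[0.03,-0.5,0],"twist":-0.5},{"xyz":[0.04,-0.6,0],"twist":-0.58},{"xyz":[0.05,-0.7,0],"twist":-0.67},{"xyz":[0.05,-0.75,0],"twist":-0.75},{"xyz":[0.05,-0.75,0],"twist":-0.83},{"xyz":[0.05,-0.75,0],"twist":-0.9},{"xyz":[0.05,-0.75,0],"twist":-0.96},{"xyz":[0.05,-0.75,0],"twist":-1},{"xyz":[0.05,-0.75,0],"twist":-1},{"xyz":[0.05,-0.75,0],"twist":-1}]'
python3 - <<'E'
from h import *
for c in ["wrist","side","scene"]:
    pic,W,cam=cloud(c);np.savez(f"pics/{c}3.npz",pic=pic,W=W)
    hsv=cv2.cvtColor(pic,cv2.COLOR_RGB2HSV).astype(int)
    st=robot.get_state();p=np.array(st["tool_pos"])
    near=(abs(W[...,0]-p[0])<35)&(abs(W[...,1]-p[1])<35)&(W[...,2]>p[2]-50)
    bl=near&(hsv[...,0]>90)&(hsv[...,0]<120)&(hsv[...,1]>70)&(W[...,2]<p[2]+40)
    if bl.sum()>15:
        P=W[bl];print(c,"blue",bl.sum(),P.mean(0).round(1),"z",np.percentile(P[:,2],[1,99]).round(1),"plane n",np.linalg.svd(P-P.mean(0),full_matrices=False)[2][2].round(3))
    m=(W[...,2]>6)&(W[...,2]<18)&(hsv[...,1]<60)&(abs(W[...,0]-500)<130)&(W[...,1]>60)&(W[...,1]<420)
    print(c,"base",m.sum(),cv2.minAreaRect(W[m][:,:2].astype(np.float32)) if m.sum()>30 else "")
    m=(hsv[...,0]>22)&(hsv[...,0]<34)&(hsv[...,1]>120)&(W[...,2]>100)&(W[...,2]<130)&(W[...,1]>130)&(W[...,1]<270)&(abs(W[...,0]-490)<60)
    if m.sum()>20: print(" beam",m.sum(),W[m].mean(0).round(1),cv2.fitLine(W[m].astype(np.float32),cv2.DIST_HUBER,0,.1,.01).ravel().round(3))
cv2.imwrite("pics/3.png",np.hstack([cv2.resize(np.load(f"pics/{c}3.npz")["pic"][...,::-1],(400,300)) for c in ["side","wrist"]]))
print(p,st["time"],st["joint_pos"])
E
```

```text
time: 7.1
tool_pos: [495.5, -68.1, 226.6]
eef_rot: [[0.996, 0.088, -0.002], [0.088, -0.996, 0.001], [-0.002, -0.001, -1.0]]
wrist_force: [-1.2, 0.2, -2.0]
grip_width: 0.37
time: 7.5
tool_pos: [491.6, 31.6, 226.8]
eef_rot: [[0.996, 0.088, -0.002], [0.088, -0.996, 0.001], [-0.002, -0.001, -1.0]]
wrist_force: [0.1, 0.2, -1.5]
grip_width: 0.372
time: 8.0
tool_pos: [487.5, 132.8, 226.8]
eef_rot: [[0.996, 0.091, -0.002], [0.091, -0.996, 0.001], [-0.002, -0.001, -1.0]]
wrist_force: [0.2, -0.4, -2.4]
grip_width: 0.374
time: 9.6
tool_pos: [486.8, 204.7, 227.2]
eef_rot: [[-0.086, 0.996, -0.001], [0.996, 0.086, -0.0], [-0.0, -0.001, -1.0]]
wrist_force: [-0.4, 0.6, -2.0]
grip_width: 0.375
wrist blue 5669 [485.  219.5 246. ] z [186.4 267.3] plane n [-0.13   0.988  0.085]
wrist base 10731 ((481.68231201171875, 225.47499084472656), (89.42465209960938, 232.42335510253906), 13.257455825805664)
 beam 632 [479.3 234.9 118.1] [-2.20000e-01  9.76000e-01  4.00000e-03  4.79063e+02  2.34372e+02
  1.18302e+02]
side blue 105 [498.4 189.8 232. ] z [194.1 267.2] plane n [-0.825  0.566  0.007]
side base 1653 ((484.0940246582031, 205.41647338867188), (90.28202819824219, 269.3331298828125), 14.115129470825195)
scene blue 52 [497.6 217.5 222.7] z [190.6 251.3] plane n [-0.415 -0.907  0.077]
scene base 3784 ((486.0633239746094, 207.28256225585938), (91.73764038085938, 267.4908447265625), 12.910858154296875)
 beam 257 [487.8 201.5 115.8] [-2.22000e-01  9.75000e-01 -5.00000e-03  4.88134e+02  2.00950e+02
  1.15557e+02]
[487.06434065 204.91111745 227.53628045] 9.75 [ 1.73458730e-01  8.73149621e-02  1.73513494e+00 -8.74078573e-05
  1.31945139e+00  8.66542171e-02]
```

View pics/3.png

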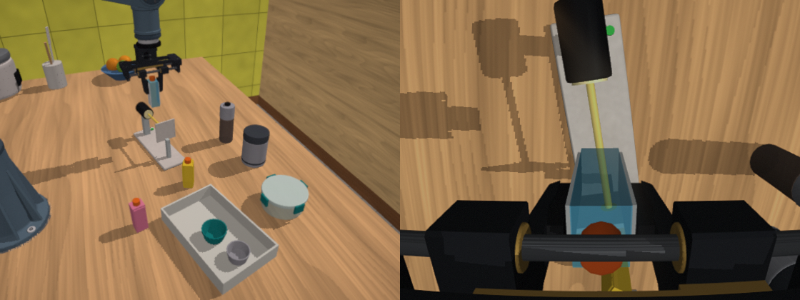

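The side view shows the flask hanging upright over the lamp. In the wrist view the beam passes under it, with 8° of turn still to go. The flask bottom is about 47.7 mm below the TCP, so the target TCP z is ≈118.7. Turning, then descending.

```bash
python3 -m creep '[{"xyz":[0,0,0],"twist":-0.04},{"xyz":[0,0,0],"twist":-0.09},{"xyz":[0,0,0.05],"twist":-0.09},{"xyz":[0,0,0.15],"twist":-0.09},{"xyz":[0,0,0.25],"twist":-0.09},{"xyz":[0,0,0.35],"twist":-0.09},{"xyz":[0,0,0.45],"twist":-0.09},{"xyz":[0,0,0.55],"twist":-0.09},{"xyz":[0,0,0.65],"twist":-0.09},{"xyz":[0,0,0.75],"twist":-0.09},{"xyz":[0,0,0.85],"twist":-0.09},{"xyz":[0,0,0.95],"twist":-0.09},{"xyz":[0,0,1],"twist":-0.09},{"xyz":[0,0,1],"twist":-0.09}]'
python3 -m creep '[{"xyz":[0,0,0.04],"twist":0},{"xyz":[0,0,0.085],"twist":0},{"xyz":[0,0,0.085],"twist":0},{"xyz":[0,0,0.085],"twist":0},{"xyz":[0,0,0.085],"twist":0},{"xyz":[0,0,0.085],"twist":0}]'
python3 - <<'E'
from h import *
for c in ["wrist","side","scene"]:
    pic,W,cam=cloud(c);np.savez(f"pics/{c}4.npz",pic=pic,W=W)
    hsv=cv2.cvtColor(pic,cv2.COLOR_RGB2HSV).astype(int)
    st=robot.get_state();p=np.array(st["tool_pos"])
    L=np.array([np.cos(np.radians(13.1)),np.sin(np.radians(13.1))]);D=W[...,:2]-[486.3,205.5];lx=D@L;ly=D@[-L[1],L[0]]
    for n,q in (("blue",(hsv[...,0]>90)&(hsv[...,0]<120)&(hsv[...,1]>70)),("beam",(hsv[...,0]>22)&(hsv[...,0]<38)&(hsv[...,1]>100)&(abs(W[...,2]-115)<10)),("cap",(hsv[...,0]<12)&(hsv[...,1]>170)&(W[...,2]>155))):
        q=q&(abs(lx)<30)&(abs(ly)<56)&(W[...,2]>60)&(W[...,2]<185)
        if q.sum()>10: print(c,n,q.sum(),*[np.percentile(v[q],[2,50,98]).round(1) for v in (lx,ly,W[...,2])])
        if n=="blue" and q.sum()>30:
            P=W[q];print("   n",np.linalg.svd(P-P.mean(0),full_matrices=False)[2][2].round(3))
A=lambda c,a:cv2.resize(np.load(f"pics/{c}4.npz")["pic"][a[0]:a[1],a[2]:a[3],::-1],(400,400),interpolation=cv2.INTER_CUBIC)
cv2.imwrite("pics/4.png",np.hstack([A("scene",(150,290,330,470)),A("side",(120,260,150,290))]))
print(p,st["time"])
E
```

```text
time: 11.15
tool_pos: [486.6, 204.9, 126.7]
eef_rot: [[-0.227, 0.974, -0.002], [0.974, 0.227, -0.0], [0.0, -0.002, -1.0]]
wrist_force: [0.3, 0.4, -1.9]
grip_width: 0.373
time: 11.75
tool_pos: [487.3, 205.1, 119.5]
eef_rot: [[-0.227, 0.974, 0.0], [0.974, 0.227, 0.0], [-0.0, 0.0, -1.0]]
wrist_force: [-0.9, 0.5, -1.7]
grip_width: 0.371
wrist blue 6333 [-25.3   3.6  15.4] [-15.4  15.7  16.5] [ 89.7 154.7 166.1]
   n [-0.301  0.941  0.156]
wrist beam 1631 [-3.8 -0.2  3.2] [16.  38.2 55.3] [116.  118.1 122.6]
wrist cap 1417 [-5.6  1.9  9.5] [-9.  -3.2  9.1] [161.6 172.7 174.5]
side blue 119 [-15.8   7.6  20. ] [-20.2 -16.6  11.7] [124.  153.5 167.3]
   n [-0.117 -0.972  0.202]
side cap 42 [-7.3 -1.1  7. ] [-12.3  -7.5   4.1] [165.1 174.3 177.6]
scene beam 71 [-4.2  0.7  4.3] [-55.   39.5  55.3] [111.8 115.8 118.7]
[487.25470874 205.0821062  119.36575611] 11.9
```

View pics/4.png

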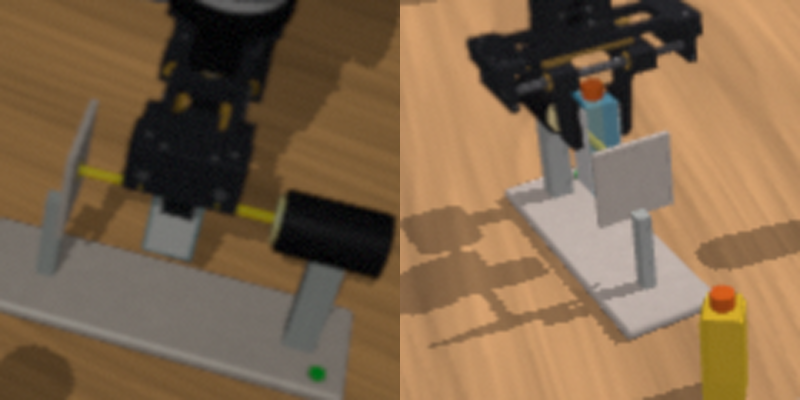

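The crops show the flask between lamp head and screen with gaps both sides and the beam entering mid-face. Offsets are about 1–2 mm sideways and about 1 mm in height, well within tolerance, so I'm handing in.

```bash
python3 -c "
from workcell import robot
s=robot.get_state();print(s['qvel'],s['grip_width'],s['wrist_force'],s['time']);print(robot.close_job())"
```

```text
[ 0.00015326  0.00071689  0.00069426  0.00111187 -0.00053192  0.00029935] 0.3746447072213803 [-0.21336893 -0.48440608 -1.86183184] 11.9
the job is handed in; nothing more can be done
None
```

I gripped the blue flask by its frosted faces at 20 N, lifted it out of the bin and turned it. I handed the job in at 11.9 s with the arm still holding it in the beam between the lamp head and the screen; no verdict was reported.

- **Grip:** the jaw opening was 33 mm at the end, which matches the width across both frosted plates. I had no direct reading of the contact force on the faces.
- **Sideways:** the wrist camera put the cap about 2 mm off the beam's line (8 mm allowed).
- **Height:** the TCP was within 1 mm of the height I worked out for it. The wrist camera put the cap top about 1.5 mm high and the side camera about 4–5 mm high (12 mm allowed).
- **Along the beam:** the TCP was within about 1 mm of the lamp's origin.
- **Angle:** the jaws were within about 0.01 rad of square to the beam, by the tool's orientation.
- **Stillness and contact:** joint speeds were near zero. The wrist force was about 1.9 N, roughly the flask's weight, with no sign of touching the lamp. I saw no bystander moved.
- **Checks that disagreed:** plane fits to the blue glass in the last pictures were noisy, because side faces and see-through pixels got mixed in. I did not rely on them for tilt or angle. One side-camera estimate of the lamp base was about 2 mm and 1° off the others.

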